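Fit the sprung bayonet test cap and hold it home

ROBOT

A 6-joint arm with a two-finger parallel gripper is mounted at the origin on the work surface. World frame = base frame: x ahead of the robot, y to its left, z up, the work surface at z = 0. Lengths are in m, angles in rad, forces in N, time in s.
With the tool pointing down it reaches from about 0.35 to 0.975 m from the base axis. Payload 4.9 kg.
Tool frame: the origin (TCP) lies on the centre line of the jaws, within the pads' length; the fingertips stand manip.tip_reach ahead of it and the grasp point (between the pads) is the TCP (manip.tip_reach is the distance from the TCP to the fingertips, in m); z points along the fingers, y is the line along which they close (so a half turn about z gives the same grasp; the last joint's range is limited). The gripper opens to 85 mm and grips with 20 to 120 N. Pads are 22 mm wide; open, the fingers measure 114 mm over their backs; the gripper's body (76 mm by 85 mm) begins 54 mm behind the grasp point. The pads swing forward as they close: fully open they stand 13 mm farther back than shut.
Start: joints at [-1.344, 0.053, 1.613, -0, 1.476, -0.119], TCP at [0.212, -0.588, 0.25] pointing down, gripper open.
Joint ranges: [-3.01, 3.01], [-1.01, 2.22], [0.06, 2.58], [-1.02, 4.17], [0.09, 2.62], [-3.14, 3.14]. Speed limits (rad/s): [2.57, 2.57, 3.14, 3.14, 3.14, 3.14].

INTERFACE

Orientations are given as a unit quaternion [w, x, y, z].
In Python, from plant import manip gives the robot as it stands. The module is installed in compiled form; this text tells all that it offers.
- The arm moves only by the tool move_arm, never from a script. Its argument "rows" is a list of rows, each a list of 7 numbers: the shift along the tool's x, y, z in cm, then the turn, a rotation vector about the tool's x, y, z in degrees, then the opening, from -1 (shut) to 1 (fully open). In form: [[tx, ty, tz, ax, ay, az, jaw], ...]. A call has 1 to 20 rows; each row shifts and turns the commanded pose from where the row before left it, along the tool's axes as they then stand; what a row does not reach is not made up. A row lasts 1/12 s, in which the tool goes at most 41.7 mm and 7.16 degrees, less where a joint would pass 70% of its speed; a pose out of reach is approached as far as the arm can. A call is refused whole if a number of a shift passes 4.17 or a number of a turn 7.16, either way. A call with a gripper value outside its range is refused whole. The fingers move at their own pace and stop on an object; the grip force is fixed at half the most. Time passes only in rows, so rows that do not move let the fingers close. It gives the time, the measured TCP pose, the force, the opening and the grip force at its end, in the units of the state.
- manip.state(): the state, without advancing time (a new reading comes with each control period).
- manip.grab_frame(name): name is "side" or "top"; returns a dict with "img" (480x640x3 uint8, blue, green, red), "mtx" (3x3 intrinsics, pixels), "k1" (the pictures are not rectified: a ray, as slopes to the right and down, at radius r is drawn at 1 + k1 r^2 times it, then the intrinsics apply), "R" (3x3) and "t" (3): a world point X has camera coordinates R X + t. Camera axes: x right, y down, z forward; pixel columns grow to the right and rows downward; lengths in m; the calibration is good to about 2 mm. A picture is of the moment at which its call begins. There is no depth.
- manip.job_done(): hands the job in; it is judged then, once.
The state is a dict: "time": time; "joint_pos": joint angles; "joint_vel": joint speeds; "joint_efforts": joint torques, N m; "tool_pos": TCP position; "tool_rot": TCP orientation; "contact_force": force on the tool from outside, world axes, zero at the start; "ft_torque": the same for the moment, N m; "gripper_width": opening from 0.0 (shut) to 1.0 (fully open); "grasp_force": force on a finger pad.
Only numpy, scipy, OpenCV 4.12 (cv2) and the standard library are available. Lean on these libraries where they do the work, as an engineer would, in place of code of your own. Each camera call takes 0.05 s, during which the arm holds its last target. There are 200 camera calls.

TASK

Fit the knurled brass cap onto the blue test stub for a pressure test: stand it over the stub's stem, press lightly and turn it until the hidden keyways in its underside drop over the stem's pins, then push it fully home against the sprung red ring. Finish while your fingers still hold it pushed home, because the spring lifts it again when you let go. Leave the other things on the bench where they are.

Things in the scene. Friction and masses are not known exactly. Their poses are not given: they have to be found in the camera images.
- cap: Loose brass cap, 56 mm diameter, 52 mm tall, about 0.28 kg, knurled side, closed flat top with a dark disc; stands upright on the bench at the start. Origin: centre of its open underside, z up. Grip its solid top 20 mm, anywhere round the side. Pose unavailable while gripped.
- cap_top (a point): Centre of the cap's flat top, 52 mm above its underside. Inside, from below: a 31 mm bore, 32 mm deep; in its lowest 14 mm four hidden keyways cut outward from the bore, 11 mm wide, a quarter turn apart, along the cap's own x and y axes, both ways. With the cap fully home this point is 97 mm above the bench.
- stub: Test stub fixed to the bench; its place varies. Round steel flange 150 mm diameter, 18 mm thick, six bolts; on it a blue barrel 60 mm diameter. Origin: centre of the flange's underside, at bench height, z up. Upright aluminium stem on its axis, 28 mm diameter, its tapered tip (12 mm wide at the top) 73 mm above the bench.
- seat (a point): Centre of the barrel's top face, the seat, 45 mm above the bench. Four 6 mm pins, a quarter turn apart, stick out of the stem to 20.5 mm from the axis, tops 10 mm above the seat, sunk inside the red ring. Off the keyways the cap's underside stops on them; in line it drops to the seat.
- pin_level (a point): Point on the stub's axis level with the pins' tops, 10 mm above the seat. Which way the pins point varies, unrelated to the stub's or this point's axes: find it by feel, pressing the cap down lightly and turning. A quarter turn either way always meets a match (within about 0.1 rad), perhaps at once.
- seal_ring (a joint): How far the sprung red ring (58 mm diameter, round the stem) is pressed down, m: 0 free, its top 12 mm above the seat; about 0.002 with the cap on the pins, about 0.012 with the cap home. It pushes up with about 4.5 N at 0 and 10 N with the cap home, more than the cap's weight (at most 3.4 N).
- pipe_sleeve: Bystander: grey plastic pipe sleeve, 60 mm diameter, 45 mm tall. Origin: centre of its underside.
- alu_plug: Bystander: stepped aluminium plug, 48 mm diameter, 44 mm tall. Origin: centre of its underside.
- hex_nut: Bystander: steel hexagon nut, 36 mm across flats, 18 mm tall. Origin: centre of its underside.
- spanner: Bystander: spanner lying on the bench to the left, along its own x axis. Origin: on its underside.
- screwdriver: Bystander: screwdriver lying on the bench to the right, along its own x axis. Origin: on its underside.
- loose_flange: Bystander: steel flange with hub, 120 mm diameter, 45 mm tall. Origin: centre of its underside.
- oil_can: Bystander: green can, 60 mm diameter, 130 mm tall. Origin: centre of its underside.

How it is judged:
On the way, in this order (a step that is already met when the one before it is completed fails the run):
1. the cap is held by the fingers over the stem, upright (horizontal distance between cap and stub below 0.005 m and z of cap in the frame of stub between 0.04 and 0.073 m and angle between cap's own z axis and vertical below 0.15 rad and contact force between the fingers and cap above 1 N), for 0.1 s.
2. the keyways have dropped over the pins and the cap is home (z of cap in the frame of stub below 0.0485 m and horizontal distance between cap and stub below 0.004 m), for 0.2 s.
At the end, for the whole second after the job is handed in: Cap upright (0.08 rad), on the stub's axis (4 mm), underside within 3.5 mm of the seat, red ring pressed in at least 8.5 mm, cap at rest and still held by the fingers (over 2 N) against the spring through the last second; no bystander moved over 30 mm (all of step 2 and angle between cap's own z axis and vertical below 0.08 rad and value of joint seal_ring above 0.0085 m and contact force between the fingers and cap above 2 N and linear speed of cap below 0.02 m/s and distance of each of pipe_sleeve, alu_plug, hex_nut, spanner, screwdriver, loose_flange, oil_can from where it was at the start of the episode below 0.03 m); the arm keeps its last pose, push and grip.
It fails at once if a bystander is knocked more than 40 mm away (distance of any of pipe_sleeve, alu_plug, hex_nut, spanner, screwdriver, loose_flange, oil_can from where it was at the start of the episode above 0.04 m).
It also fails if it takes over 48 s, if anything falls off the work surface, if the arm or the gripper's body presses on something with over 40 N, if the wrist force passes 120 N, or if a joint passes its speed limit or range.

## Working session

There is one attempt and no reset: what is moved stays moved. The work goes in short steps, Python scripts to look and compute and a tool call to move; the robot and the scene stay as the last step left them, time stands still between calls to the robot, and variables do not carry over. Pictures are saved under pics/ and viewed, at most 10 in all, crops included, and the job is handed in when it is done.

Besides the shell and the picture viewer there is one more tool, called after ">>>" in YAML: its name, and indented under it one key for each argument. move_arm: Moves the arm, as the interface text tells. Its arguments: {"type":"object","properties":{"rows":{"type":"array","items":{"type":"array","items":{"type":"number"}}}},"required":["rows"]}

```bash
mkdir -p pics; python3 - <<'E'
from plant import manip
import cv2,numpy as np
for n in("top","side"):
    f=manip.grab_frame(n);cv2.imwrite(f"pics/{n}0.png",f["img"]);print(n,f["mtx"].tolist(),f["k1"],f["R"].round(4).tolist(),f["t"])
s=manip.state();print(s,manip.tip_reach)
E
```

```text
top [[624.1937508832598, 0.0, 320.72411982897773], [0.0, 624.1937508832598, 238.13220643199872], [0.0, 0.0, 1.0]] -0.09797369564034542 [[0.0079, -1.0, -0.0058], [-0.9714, -0.0063, -0.2375], [0.2375, 0.0075, -0.9714]] [0.01434849 0.61413613 1.4329935 ]
side [[439.24635238907956, 0.0, 314.81838347293524], [0.0, 439.24635238907956, 234.37358033315198], [0.0, 0.0, 1.0]] -0.09099427800367454 [[0.9888, -0.1492, 0.0041], [-0.1156, -0.7827, -0.6115], [0.0944, 0.6042, -0.7912]] [-0.58014593  0.11226843  0.94153452]
{'time': 0.1, 'joint_pos': array([-1.34401211e+00,  5.33141982e-02,  1.61418141e+00, -1.40752945e-05,
        1.47598240e+00, -1.18979368e-01]), 'joint_vel': array([ 0.00031009, -0.00186586, -0.00166601,  0.00030448,  0.00029521,
       -0.00064191]), 'joint_efforts': array([ 3.11389640e-04, -3.94899452e+01, -3.71364605e+01, -8.02916747e-05,
        3.88686094e-03, -1.11772377e-05]), 'tool_pos': array([ 0.21171007, -0.58748308,  0.24915667]), 'tool_rot': array([-9.40927858e-04,  9.85092573e-01,  1.72022479e-01, -5.77830659e-05]), 'contact_force': array([-0.38791055, -0.34033523,  0.76725942]), 'ft_torque': array([-0.04159995,  0.00532854, -0.02312407]), 'grasp_force': 0.0, 'gripper_width': 1.0013901699325065} 0.019
```

View pics/top0.png

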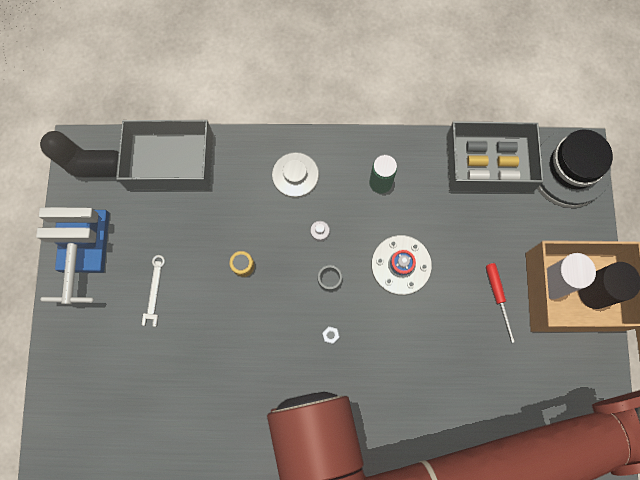

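View pics/side0.png

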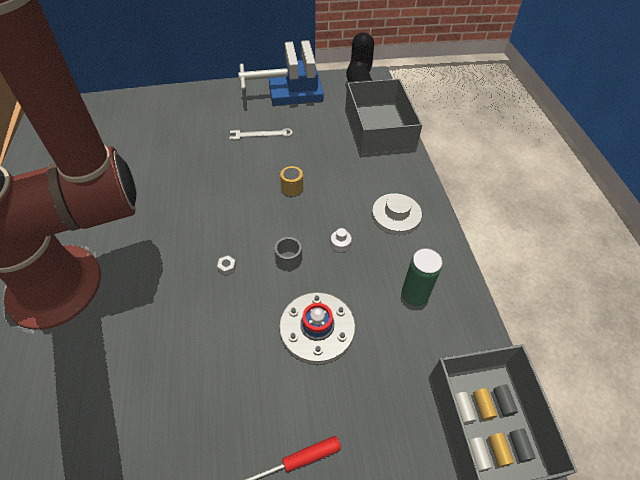

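The top view shows the cap at about (241,263) and the stub at (402,264). In the side view the cap is at (291,180) and the stub at (317,320). Next I measure both and zoom in.

```bash
cat > h.py <<'E'
import cv2,numpy as np
from plant import manip
def ray(f,uv):
    d=np.array([f["k1"],0,0,0,0.])
    p=cv2.undistortPoints(np.array([[uv]],float),f["mtx"],d)[0,0]
    return -f["R"].T@f["t"], f["R"].T@np.array([p[0],p[1],1])
def at(f,uv,z):
    c,d=ray(f,uv); return c+d*(z-c[2])/d[2]
def two(fs,uvs):
    A=np.zeros((3,3));b=np.zeros(3)
    for f,u in zip(fs,uvs):
        c,d=ray(f,u);d/=np.linalg.norm(d);P=np.eye(3)-np.outer(d,d);A+=P;b+=P@c
    return np.linalg.solve(A,b)
def proj(f,X):
    return cv2.projectPoints(np.array([X],float),cv2.Rodrigues(f["R"])[0],f["t"],f["mtx"],np.array([f["k1"],0,0,0,0.]))[0][0,0]
def planefit(f,cont,z):
    # circle fit of contour pixels cast on plane z
    P=np.array([at(f,c,z)[:2] for c in cont.reshape(-1,2)])
    s=np.linalg.lstsq(np.c_[2*P,np.ones(len(P))],(P**2).sum(1),rcond=None)[0]
    return s[:2],np.sqrt(s[2]+s[:2]@s[:2])
E
python3 - <<'E'
from h import *
roi={"top":((215,235,270,290),(365,230,440,300)),"side":((270,155,315,205),(272,285,362,368))}
tiles=[]
for n in("top","side"):
    f=manip.grab_frame(n);im=f["img"];hsv=cv2.cvtColor(im,cv2.COLOR_BGR2HSV)
    for k,(a,b,c,d) in enumerate(roi[n]):
        s=im[b:d,a:c];h=hsv[b:d,a:c];tiles.append(cv2.resize(s,(400,300),interpolation=cv2.INTER_CUBIC))
        if k==0: m=((h[...,0]>12)&(h[...,0]<32)&(h[...,1]>100)&(h[...,2]>60)).astype(np.uint8)
        else: m=((h[...,1]<50)&(h[...,2]>140)).astype(np.uint8)
        cs,hi=cv2.findContours(m,cv2.RETR_CCOMP,cv2.CHAIN_APPROX_NONE)
        for q,hh in zip(cs,hi[0]):
            if len(q)<12: continue
            q=q+[a,b]; z=.052 if k==0 else .018
            e=cv2.fitEllipse(q);print(n,k,"hole" if hh[3]>=0 else "outer",len(q),np.round(e[0],1),np.round(e[1],1),[np.round(x,4) for x in planefit(f,q,z)])
        if k==1:
            red=((h[...,0]<8)|(h[...,0]>172))&(h[...,1]>130)&(h[...,2]>60)
            q=max(cv2.findContours(red.astype(np.uint8),0,1)[0],key=len)+[a,b];print("red",[np.round(x,4) for x in planefit(f,cv2.convexHull(q),.057)],np.round(cv2.fitEllipse(cv2.convexHull(q))[0],1))
cv2.imwrite("pics/z.png",np.vstack([np.hstack(tiles[:2]),np.hstack(tiles[2:])]))
E
```

```text
top 0 outer 68 [241.5 263.4] [22.3 25.5] [array([0.555 , 0.2111]), np.float64(0.0294)]
top 0 hole 49 [240.4 261.7] [17.  17.5] [array([0.5592, 0.2141]), np.float64(0.0212)]
top 1 outer 45 [403.2 260.8] [13.2 13.3] [array([ 0.571 , -0.1863]), np.float64(0.0159)]
top 1 outer 168 [401.3 264.4] [58.2 59.8] [array([ 0.5626, -0.1815]), np.float64(0.074)]
top 1 hole 88 [402.2 263.1] [27.2 29. ] [array([ 0.5653, -0.1836]), np.float64(0.0352)]
top 1 hole 12 [414.8 246. ] [4.2 5. ] [array([ 0.609 , -0.2163]), np.float64(0.0057)]
top 1 hole 12 [393.  243.2] [4.2 5. ] [array([ 0.6158, -0.1618]), np.float64(0.0057)]
red [array([ 0.5616, -0.1812]), np.float64(0.0286)] [403.1 261.4]
side 0 outer 80 [291.4 180.4] [22.9 30.7] [array([0.5573, 0.1893]), np.float64(0.0405)]
side 0 hole 42 [291.  173.2] [12.4 16.6] [array([0.5593, 0.2135]), np.float64(0.0212)]
side 1 outer 52 [316.5 314.4] [12.7 17.2] [array([ 0.5656, -0.161 ]), np.float64(0.0154)]
side 1 outer 204 [316.9 326.3] [67.6 74.4] [array([ 0.5632, -0.1832]), np.float64(0.0738)]
side 1 hole 18 [317.6 353.6] [4.  8.5] [array([ 0.5553, -0.242 ]), 
[... 166 characters left out ...]
098]), np.float64(0.0046)]
side 1 hole 16 [341.  340.1] [3.7 8.2] [array([ 0.6046, -0.222 ]), np.float64(0.0054)]
side 1 hole 16 [342. 335.] [6.1 6.1] [array([ 0.6085, -0.2124]), np.float64(0.0062)]
side 1 hole 16 [292.5 335.5] [5.2 6.9] [array([ 0.5124, -0.1992]), np.float64(0.0062)]
side 1 hole 16 [293.  310.1] [5.8 6.1] [array([ 0.5201, -0.1438]), np.float64(0.0064)]
side 1 hole 16 [340.5 309.3] [5.3 6.3] [array([ 0.6159, -0.1562]), np.float64(0.0063)]
side 1 hole 106 [317.  321.4] [34.7 40.1] [array([ 0.5647, -0.1748]), np.float64(0.0394)]
side 1 hole 17 [316.4 297.9] [5.4 6.6] [array([ 0.5714, -0.1229]), np.float64(0.0066)]
red [array([ 0.5631, -0.1855]), np.float64(0.03)] [317.2 317. ]
```

View pics/z.png

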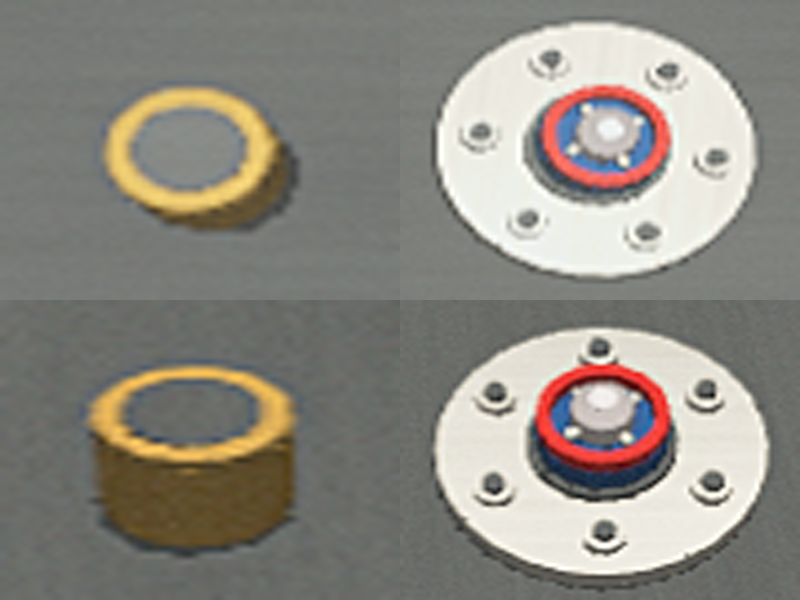

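The zoom shows the cap's dark disc and brass rim clearly, and the pins sit roughly diagonally inside the red ring. The cap is at (0.559, 0.214) and the stub at (0.563, -0.182).

```bash
cat >> h.py <<'E'
from scipy.spatial.transform import Rotation as Rn
def go(x,y,z):
    s=manip.state();R=Rn.from_quat(np.roll(s["tool_rot"],-1)).as_matrix()
    print("t",round(s["time"],2),"pos",s["tool_pos"].round(4),"zaxis",R[:,2].round(4),"yawx",np.degrees(np.arctan2(R[1,0],R[0,0])).round(2),"F",s["contact_force"].round(1),"g",s["grasp_force"],s["gripper_width"])
    d=(R.T@(np.array([x,y,z])-s["tool_pos"]))*100;print("tool cm",d.round(2));return d
E
python3 -c "
from h import *
go(.559,.214,.13)"
```

```text
t 0.2 pos [ 0.2118 -0.5876  0.2495] zaxis [-3.0e-04  1.2e-03 -1.0e+00] yawx 19.81 F [ 0.2 -0.3 -0.2] g 0.0 1.0019047863605839
tool cm [ 59.84 -63.64  12.04]
```

>>> move_arm:
  rows:
    - [2.6, -2.75, 0, 0, 0, 0, 1]
    - [2.6, -2.75, 0, 0, 0, 0, 1]
    - [2.6, -2.75, 0, 0, 0, 0, 1]
    - [2.6, -2.75, 0, 0, 0, 0, 1]
    - [2.6, -2.75, 0, 0, 0, 0, 1]
    - [2.6, -2.75, 0, 0, 0, 0, 1]
    - [2.6, -2.75, 0, 0, 0, 0, 1]
    - [2.6, -2.75, 0, 0, 0, 0, 1]
    - [2.6, -2.75, 0, 0, 0, 0, 1]
    - [2.6, -2.75, 0, 0, 0, 0, 1]
    - [2.6, -2.75, 0, 0, 0, 0, 1]
    - [2.6, -2.75, 0, 0, 0, 0, 1]
    - [2.6, -2.75, 0, 0, 0, 0, 1]
    - [2.6, -2.75, 0, 0, 0, 0, 1]
    - [2.6, -2.75, 0, 0, 0, 0, 1]
    - [2.6, -2.75, 0, 0, 0, 0, 1]
    - [2.6, -2.75, 0, 0, 0, 0, 1]
    - [2.6, -2.75, 0, 0, 0, 0, 1]
    - [2.6, -2.75, 0, 0, 0, 0, 1]
    - [2.6, -2.75, 0, 0, 0, 0, 1]

```text
time: 1.87
tool_pos: [0.5149, 0.1078, 0.2502]
tool_rot: [0.0, 0.985, 0.172, 0.0]
contact_force: [0.2, -0.8, 0.7]
gripper_width: 0.997
grasp_force: 0.0
```

```bash
python3 -c "
from h import *
go(.559,.214,.13)"
```

```text
t 1.87 pos [0.5149 0.1078 0.2502] zaxis [ 2.e-04 -1.e-04 -1.e+00] yawx 19.84 F [ 0.2 -0.8  0.7] g 0.0 0.9965902225972134
tool cm [ 7.75 -8.5  12.02]
```

>>> move_arm:
  rows:
    - [2, -2.2, 2, 0, 0, 0, 1]
    - [2, -2.2, 2, 0, 0, 0, 1]
    - [2, -2.2, 2, 0, 0, 0, 1]
    - [1.7, -1.9, 2, 0, 0, 0, 1]
    - [0, 0, 2, 0, 0, 0, 1]
    - [0, 0, 2, 0, 0, 0, 1]
    - [0, 0, 0, 0, 0, 0, 1]
    - [0, 0, 0, 0, 0, 0, 1]

```text
time: 2.53
tool_pos: [0.5571, 0.2116, 0.1288]
tool_rot: [0.0, 0.985, 0.172, -0.002]
contact_force: [0.2, 0.8, -0.0]
gripper_width: 1.0
grasp_force: 0.0
```

```bash
python3 -c "
from h import *
go(.559,.214,.047)
f=manip.grab_frame('side');cv2.imwrite('pics/s1.png',cv2.resize(f['img'][120:240,210:370],(800,600)))"
```

```text
t 2.53 pos [0.5571 0.2116 0.1288] zaxis [-3.5e-03 -8.0e-04 -1.0e+00] yawx 19.82 F [ 0.2  0.8 -0. ] g 0.0 1.000459651376921
tool cm [ 0.29 -0.16  8.18]
```

View pics/s1.png

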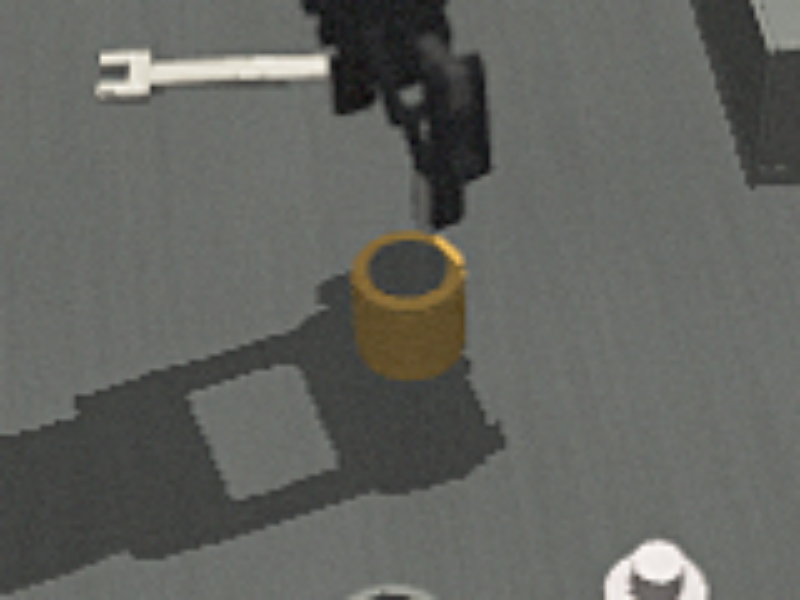

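The open fingers stand above the cap, with the cap top at crop (408,268), so I descend.

>>> move_arm:
  rows:
    - [0.1, -0.1, 1.5, 0, 0, 0, 1]
    - [0.1, 0, 1.5, 0, 0, 0, 1]
    - [0, 0, 1.5, 0, 0, 0, 1]
    - [0, 0, 1.5, 0, 0, 0, 1]
    - [0, 0, 1.0, 0, 0, 0, 1]
    - [0, 0, 0.6, 0, 0, 0, 1]
    - [0, 0, 0.4, 0, 0, 0, 1]
    - [0, 0, 0, 0, 0, 0, 1]
    - [0, 0, 0, 0, 0, 0, 1]
    - [0, 0, 0, 0, 0, 0, 1]

```text
time: 3.42
tool_pos: [0.5606, 0.2136, 0.0514]
tool_rot: [-0.0, 0.985, 0.172, 0.001]
contact_force: [0.8, 0.5, -0.5]
gripper_width: 1.0
grasp_force: 0.0
```

```bash
python3 -c "
from h import *
go(.559,.214,.047)"
```

```text
t 3.42 pos [0.5606 0.2136 0.0514] zaxis [ 1.8e-03  4.0e-04 -1.0e+00] yawx 19.81 F [ 0.8  0.5 -0.5] g 0.0 1.0004016470587045
tool cm [-0.13 -0.09  0.44]
```

>>> move_arm:
  rows:
    - [-0.1, -0.1, 0.4, 0, 0, 0, 1]
    - [0, 0, 0, 0, 0, 0, -1]
    - [0, 0, 0, 0, 0, 0, -1]
    - [0, 0, 0, 0, 0, 0, -1]
    - [0, 0, 0, 0, 0, 0, -1]
    - [0, 0, 0, 0, 0, 0, -1]
    - [0, 0, 0, 0, 0, 0, -1]
    - [0, 0, 0, 0, 0, 0, -1]
    - [0, 0, 0, 0, 0, 0, -1]
    - [0, 0, 0, 0, 0, 0, -1]
    - [0, 0, 0, 0, 0, 0, -1]

```text
time: 4.33
tool_pos: [0.559, 0.2142, 0.0468]
tool_rot: [-0.0, 0.985, 0.172, 0.0]
contact_force: [0.8, 1.0, 4.0]
gripper_width: 0.636
grasp_force: 63.8
```

```bash
python3 -c "
from h import *
go(.559,.214,.15)
f=manip.grab_frame('side');cv2.imwrite('pics/s2.png',cv2.resize(f['img'][120:240,210:370],(800,600)))"
```

```text
t 4.33 pos [0.559  0.2142 0.0468] zaxis [ 9.e-04  4.e-04 -1.e+00] yawx 19.81 F [0.8 1.  4. ] g 63.82567763328552 0.63595104200203
tool cm [ 1.000e-02  2.000e-02 -1.032e+01]
```

View pics/s2.png

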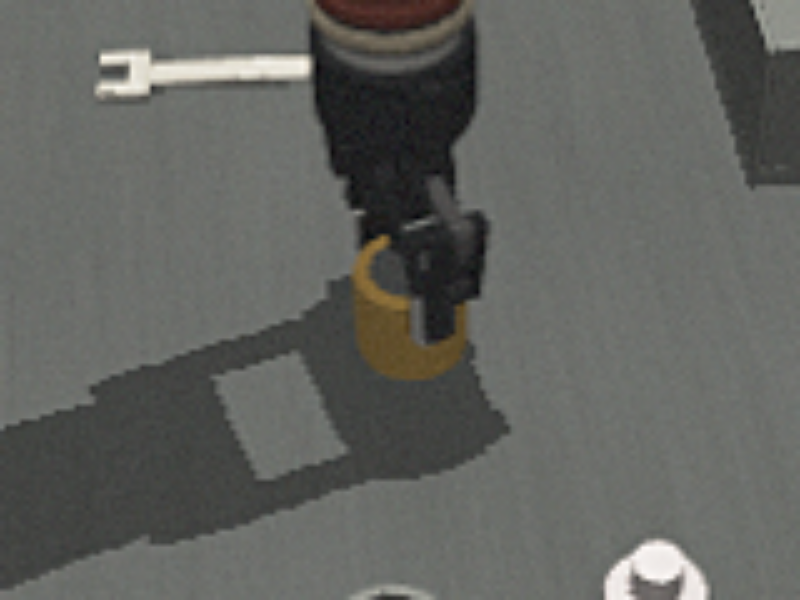

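The cap is gripped squarely, with the pads on its top. I lift it and carry it to the stub.

>>> move_arm:
  rows:
    - [0, 0, -0.5, 0, 0, 0, -1]
    - [0, 0, -1.5, 0, 0, 0, -1]
    - [0, 0, -2, 0, 0, 0, -1]
    - [0, 0, -2, 0, 0, 0, -1]
    - [0, 0, -2, 0, 0, 0, -1]
    - [0, 0, -2, 0, 0, 0, -1]
    - [0, 0, -1.5, 0, 0, 0, -1]
    - [0, 0, -0.5, 0, 0, 0, -1]
    - [0, 0, 0, 0, 0, 0, -1]

```text
time: 5.13
tool_pos: [0.5587, 0.2139, 0.167]
tool_rot: [0.0, 0.985, 0.172, 0.001]
contact_force: [-0.1, -0.8, -2.0]
gripper_width: 0.636
grasp_force: 63.7
```

```bash
python3 -c "
from h import *
go(.563,-.182,.165)"
```

```text
t 5.13 pos [0.5587 0.2139 0.167 ] zaxis [ 0.0011 -0.     -1.    ] yawx 19.81 F [-0.1 -0.8 -2. ] g 63.749048709869385 0.6356991696705324
tool cm [-13.02  37.39   0.2 ]
```

>>> move_arm:
  rows:
    - [-0.3, 0.9, 0, 0, 0, 0, -1]
    - [-0.7, 2, 0, 0, 0, 0, -1]
    - [-0.9, 2.6, 0, 0, 0, 0, -1]
    - [-0.9, 2.6, 0, 0, 0, 0, -1]
    - [-0.9, 2.6, 0, 0, 0, 0, -1]
    - [-0.9, 2.6, 0, 0, 0, 0, -1]
    - [-0.9, 2.6, 0, 0, 0, 0, -1]
    - [-0.9, 2.6, 0, 0, 0, 0, -1]
    - [-0.9, 2.6, 0, 0, 0, 0, -1]
    - [-0.9, 2.6, 0, 0, 0, 0, -1]
    - [-0.9, 2.6, 0, 0, 0, 0, -1]
    - [-0.9, 2.6, 0, 0, 0, 0, -1]
    - [-0.9, 2.6, 0, 0, 0, 0, -1]
    - [-0.9, 2.6, 0, 0, 0, 0, -1]
    - [-0.8, 2.2, 0, 0, 0, 0, -1]
    - [-0.3, 1, 0, 0, 0, 0, -1]
    - [-0.1, 0.1, 0, 0, 0, 0, -1]
    - [0, 0, 0, 0, 0, 0, -1]
    - [0, 0, 0, 0, 0, 0, -1]

```text
time: 6.72
tool_pos: [0.5624, -0.1809, 0.1652]
tool_rot: [-0.001, 0.985, 0.172, -0.001]
contact_force: [0.2, 0.8, -2.4]
gripper_width: 0.636
grasp_force: 63.9
```

```bash
python3 - <<'E'
from h import *
go(.563,-.182,.165)
f=manip.grab_frame('side');cv2.imwrite('pics/s3.png',cv2.resize(f['img'][230:380,220:420],(800,600)))
E
```

```text
t 6.72 pos [ 0.5624 -0.1809  0.1652] zaxis [-0.0017  0.0014 -1.    ] yawx 19.84 F [ 0.2  0.8 -2.4] g 63.87759804725647 0.6356722132937471
tool cm [0.02 0.12 0.02]
```

View pics/s3.png

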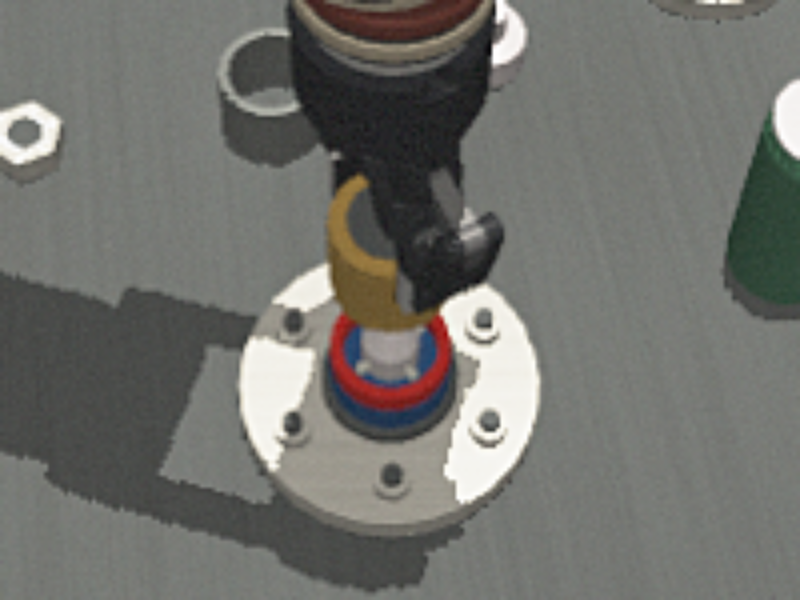

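The cap hangs centred above the stem, with the underside near crop (390,325) and the ring at (390,360). I lower it over the stem to just above the ring.

>>> move_arm:
  rows:
    - [0, 0.1, 0.8, 0, 0, 0, -1]
    - [0, 0, 1, 0, 0, 0, -1]
    - [0, 0, 1, 0, 0, 0, -1]
    - [0, 0, 0.8, 0, 0, 0, -1]
    - [0, 0, 0.6, 0, 0, 0, -1]
    - [0, 0, 0.6, 0, 0, 0, -1]
    - [0, 0, 0.6, 0, 0, 0, -1]
    - [0, 0, 0.4, 0, 0, 0, -1]
    - [0, 0, 0, 0, 0, 0, -1]
    - [0, 0, 0, 0, 0, 0, -1]

```text
time: 7.6
tool_pos: [0.5633, -0.1829, 0.1082]
tool_rot: [-0.0, 0.985, 0.172, -0.0]
contact_force: [-0.1, 0.0, -2.9]
gripper_width: 0.633
grasp_force: 63.9
```

```bash
python3 -c "
from h import *
go(.563,-.182,.102)"
```

```text
t 7.6 pos [ 0.5633 -0.1829  0.1082] zaxis [-2.e-04  1.e-04 -1.e+00] yawx 19.81 F [-0.1  0.  -2.9] g 63.87990117073059 0.6325302983267629
tool cm [ 0.   -0.09  0.62]
```

>>> move_arm:
  rows:
    - [0, 0, 0.2, 0, 0, 0, -1]
    - [0, 0, 0.2, 0, 0, 0, -1]
    - [0, 0, 0.1, 0, 0, 0, -1]
    - [0, 0, 0.1, 0, 0, 0, -1]
    - [0, 0, 0, 0, 0, 0, -1]
    - [0, 0, 0, 0, 0, 0, -1]

```text
time: 8.1
tool_pos: [0.5635, -0.1829, 0.103]
tool_rot: [0.0, 0.985, 0.172, 0.0]
contact_force: [-2.9, 1.8, 3.1]
gripper_width: 0.633
grasp_force: 64.0
```

>>> move_arm:
  rows:
    - [0, 0, 0.1, 0, 0, 0, -1]
    - [0, 0, 0.1, 0, 0, 0, -1]
    - [0, 0, 0, 0, 0, 0, -1]
    - [0, 0, 0, 0, 0, 0, -1]

```text
time: 8.43
tool_pos: [0.5637, -0.1829, 0.1015]
tool_rot: [0.0, 0.985, 0.172, 0.0]
contact_force: [-4.2, 2.6, 6.8]
gripper_width: 0.64
grasp_force: 65.0
```

>>> move_arm:
  rows:
    - [-0.1, -0.1, 0, 0, 0, 0, -1]
    - [0, 0, 0.05, 0, 0, 0, -1]
    - [0, 0, 0, 0, 0, 0, -1]
    - [0, 0, 0, 0, 0, 0, -1]

```text
time: 8.77
tool_pos: [0.5634, -0.1828, 0.1016]
tool_rot: [0.001, 0.985, 0.172, 0.002]
contact_force: [-2.0, 1.8, 6.9]
gripper_width: 0.637
grasp_force: 64.8
```

>>> move_arm:
  rows:
    - [0, 0, 0, 0, 0, 3, -1]
    - [0, 0, 0, 0, 0, 3, -1]
    - [0, 0, 0, 0, 0, 3, -1]
    - [0, 0, 0, 0, 0, 0, -1]
    - [0, 0, 0, 0, 0, 0, -1]

```text
time: 9.18
tool_pos: [0.5629, -0.1829, 0.1015]
tool_rot: [0.001, 0.996, 0.094, 0.001]
contact_force: [-3.0, 2.3, 7.5]
gripper_width: 0.636
grasp_force: 64.8
```

>>> move_arm:
  rows:
    - [0, 0, 0.1, 0, 0, 3, -1]
    - [0, 0, 0, 0, 0, 3, -1]
    - [0, 0, 0, 0, 0, 3, -1]
    - [0, 0, 0, 0, 0, 3, -1]
    - [0, 0, 0, 0, 0, 0, -1]
    - [0, 0, 0, 0, 0, 0, -1]

```text
time: 9.68
tool_pos: [0.5631, -0.1824, 0.1014]
tool_rot: [0.0, 1.0, -0.011, 0.001]
contact_force: [-4.6, 4.4, 13.5]
gripper_width: 0.641
grasp_force: 65.2
```

>>> move_arm:
  rows:
    - [0, 0, 0, 0, 0, 3, -1]
    - [0, 0, 0, 0, 0, 3, -1]
    - [0, 0, 0, 0, 0, 3, -1]
    - [0, 0, 0, 0, 0, 0, -1]
    - [0, 0, 0, 0, 0, 0, -1]

```text
time: 10.1
tool_pos: [0.5631, -0.1822, 0.1014]
tool_rot: [-0.0, 0.996, -0.089, 0.001]
contact_force: [-4.5, 4.0, 12.0]
gripper_width: 0.636
grasp_force: 65.2
```

>>> move_arm:
  rows:
    - [-0.05, 0, 0, 0, 0, 3, -1]
    - [0, 0, 0, 0, 0, 3, -1]
    - [0, 0, 0, 0, 0, 3, -1]
    - [0, 0, 0, 0, 0, 0, -1]
    - [0, 0, 0, 0, 0, 0, -1]

```text
time: 10.52
tool_pos: [0.5628, -0.1819, 0.1013]
tool_rot: [-0.0, 0.986, -0.167, 0.001]
contact_force: [-3.5, 4.6, 10.6]
gripper_width: 0.635
grasp_force: 65.2
```

>>> move_arm:
  rows:
    - [0, 0, 0, 0, 0, 3, -1]
    - [0, 0, 0, 0, 0, 3, -1]
    - [0, 0, 0, 0, 0, 3, -1]
    - [0, 0, 0, 0, 0, 0, -1]
    - [0, 0, 0, 0, 0, 0, -1]

```text
time: 10.93
tool_pos: [0.5627, -0.1817, 0.1007]
tool_rot: [-0.001, 0.97, -0.244, 0.001]
contact_force: [-2.2, 4.9, 9.2]
gripper_width: 0.638
grasp_force: 64.9
```

>>> move_arm:
  rows:
    - [0, 0, 0, 0, 0, 3, -1]
    - [0, 0, 0, 0, 0, 3, -1]
    - [0, 0, 0, 0, 0, 3, -1]
    - [0, 0, 0, 0, 0, 0, -1]
    - [0, 0, 0, 0, 0, 0, -1]

```text
time: 11.35
tool_pos: [0.5625, -0.1813, 0.0997]
tool_rot: [-0.001, 0.948, -0.319, 0.001]
contact_force: [-0.9, 6.1, 5.7]
gripper_width: 0.636
grasp_force: 64.5
```

The force is falling and the height is dropping, which looks like the keyways starting to enter. I press further.

>>> move_arm:
  rows:
    - [-0.06, -0.08, 0.1, 0, 0, 0, -1]
    - [0, 0, 0.1, 0, 0, 0, -1]
    - [0, 0, 0.1, 0, 0, 0, -1]
    - [0, 0, 0, 0, 0, 0, -1]
    - [0, 0, 0, 0, 0, 0, -1]

```text
time: 11.77
tool_pos: [0.5626, -0.1811, 0.0972]
tool_rot: [-0.0, 0.948, -0.319, 0.001]
contact_force: [-1.9, 4.0, 6.0]
gripper_width: 0.634
grasp_force: 64.6
```

>>> move_arm:
  rows:
    - [0, 0, 0.1, 0, 0, 1.5, -1]
    - [0, 0, 0.1, 0, 0, 1.5, -1]
    - [0, 0, 0.1, 0, 0, 0, -1]
    - [0, 0, 0.1, 0, 0, 0, -1]
    - [0, 0, 0.1, 0, 0, 0, -1]
    - [0, 0, 0, 0, 0, 0, -1]
    - [0, 0, 0, 0, 0, 0, -1]

```text
time: 12.35
tool_pos: [0.563, -0.1811, 0.0927]
tool_rot: [-0.001, 0.939, -0.344, 0.002]
contact_force: [-1.1, 3.6, 8.0]
gripper_width: 0.633
grasp_force: 64.8
```

>>> move_arm:
  rows:
    - [0, 0, 0.1, 0, 0, 0, -1]
    - [0, 0, 0.1, 0, 0, 0, -1]
    - [0, 0, 0, 0, 0, 0, -1]
    - [0, 0, 0, 0, 0, 0, -1]

```text
time: 12.68
tool_pos: [0.5631, -0.1811, 0.0918]
tool_rot: [-0.001, 0.939, -0.344, 0.001]
contact_force: [-5.2, 4.5, 13.4]
gripper_width: 0.637
grasp_force: 65.6
```

>>> move_arm:
  rows:
    - [0, 0, 0.1, 0, 0, 0, -1]
    - [0, 0, 0, 0, 0, 0, -1]
    - [0, 0, 0, 0, 0, 0, -1]
    - [0, 0, 0, 0, 0, 0, -1]

```text
time: 13.02
tool_pos: [0.5632, -0.1811, 0.0918]
tool_rot: [-0.001, 0.939, -0.344, 0.001]
contact_force: [-7.1, 5.8, 18.0]
gripper_width: 0.634
grasp_force: 66.1
```

```bash
python3 - <<'E'
from h import *
go(.563,-.182,.092)
f=manip.grab_frame('side');cv2.imwrite('pics/s4.png',cv2.resize(f['img'][230:380,220:420],(800,600)))
E
```

```text
t 13.02 pos [ 0.5632 -0.1811  0.0918] zaxis [ 2.8e-03  1.0e-04 -1.0e+00] yawx -40.18 F [-7.1  5.8 18. ] g 66.1018967628479 0.6338578233772516
tool cm [ 0.05  0.08 -0.02]
```

View pics/s4.png

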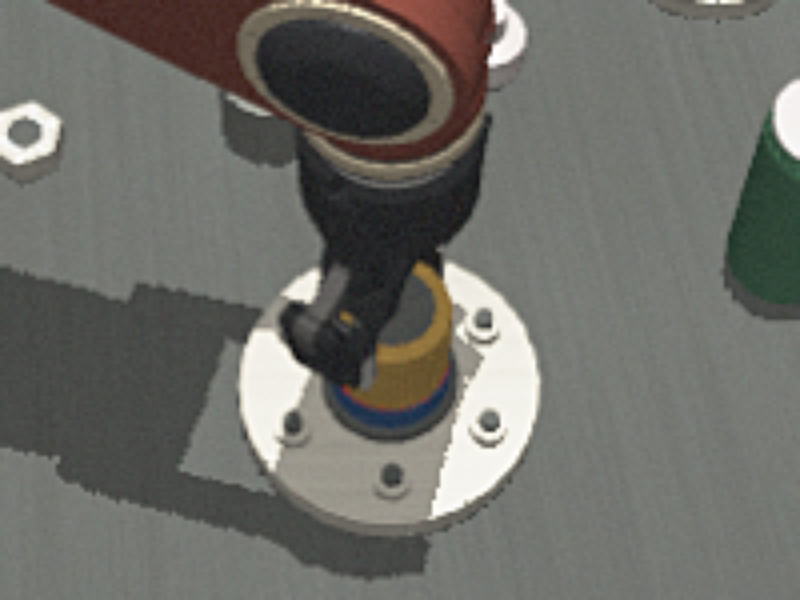

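The cap is down on the blue barrel at crop (405,400), with only a thin line of red left. The stop is hard at the predicted height and the fingers still hold the cap, so I hand the job in.

```bash
python3 -c "
from plant import manip
print(manip.job_done())"
```

```text
the job is handed in; nothing more can be done
None
```

The cap is on the stub and pushed fully home, hard against its stop at the expected height and still held in the fingers; I handed the job in at about 13 s, the arm never went near the other things on the bench, and no verdict came back.

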